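# Shelve the apple jars in the display row

## Task

Two jars of dried apples with white lids already stand in a row on the wooden rack's lower shelf, behind its low front lip. Continue that row to the right (as seen from the robot) with the green-lidded jar next to the white ones and the red-lidded jar after it: standing upright in line with the others, side by side with less than a finger's width between neighbours. Set the jars down gently, keep them upright, do not shift the jars already there by more than about a centimetre, and leave everything else on the table where it is.

Things in the scene. Friction and masses are not known exactly. Their poses are not given: they have to be found in the camera images.
- rack: fixed wooden rack, 400 wide. Origin at table level, mid-width, below the row line (on which the jars' axes stand, along y); x points into the rack, away from the robot, y left, z up. Lower shelf: x -44 to +56, top at z 40; front lip x -44 to -38, top at z 50. Front and back open; end panels 14 thick at y -200 and +200, x +10 to +56.
- rack_board (a point): middle of the front lower edge of the rack's upper board, at x -14, y 0, z 247 in the rack's frame, axes as the rack's. The board is 18 thick, 70 deep and 400 wide, with three 30 high tins on its back half; it overhangs the row, so the tool must lean back towards the robot to work under it.
- jar_white1: round jar with apple slices behind clear plastic, 60 dia: body 72 high, white lid disc 60 dia from 72 to 80 above the underside, and on it an upright round grip knob 26 dia from 80 to 120 (top). One rigid piece, about 250 g. Origin: centre of the underside, z up the jar's axis. Leftmost in the row on the lower shelf.
- jar_white2: round jar with apple slices behind clear plastic, 60 dia: body 72 high, white lid disc 60 dia from 72 to 80 above the underside, and on it an upright round grip knob 26 dia from 80 to 120 (top). One rigid piece, about 250 g. Origin: centre of the underside, z up the jar's axis. Right-hand neighbour of jar_white1, 66 from axis to axis; its axes start parallel to the rack's.
- jar_green: round jar with apple slices behind clear plastic, 60 dia: body 72 high, green lid disc 60 dia from 72 to 80 above the underside, and on it an upright round grip knob 26 dia from 80 to 120 (top). One rigid piece, about 250 g. Origin: centre of the underside, z up the jar's axis. Starts on the table in front of the rack.
- jar_red: round jar with apple slices behind clear plastic, 60 dia: body 72 high, red lid disc 60 dia from 72 to 80 above the underside, and on it an upright round grip knob 26 dia from 80 to 120 (top). One rigid piece, about 250 g. Origin: centre of the underside, z up the jar's axis. Starts on the table in front of the rack.
- twine: spool of brown twine, 72 dia, 90 high, loose bystander; origin: centre of the underside
- pen_mug: blue cup 76 dia, 90 high, with three markers that stand up to 140, loose bystander; origin: centre of the underside
- scissors: scissors with blue handles lying flat, 170 long along x, 85 wide, 10 thick, loose bystander; origin: at the pivot, table level
- label_pad: pad of paper labels, 55 x 85 x 14 high, loose bystander; origin: centre of the underside
- bowl: wooden bowl of apple slices, 136 dia, 50 high, loose bystander; origin: centre of the underside
Things that resemble listed ones, but are neither listed nor needed, are in the scene too. Leave any purple look-alike of the jar_green alone.

How it is judged:
At the end, for the whole second after the job is handed in: All four jars stand upright (0.1 rad) and at rest on the lower shelf, axes within 12 mm of the row line, left to right white, white, green, red; axes at most 76 mm apart from white to green and from green to red (16 mm gaps), at most 80 mm between the whites (x of jar_green in the frame of rack between -0.012 and 0.012 m and z of jar_green in the frame of rack between 0.035 and 0.045 m and angle between each of jar_green, jar_red, jar_white1, jar_white2's own z axis and vertical below 0.1 rad and linear speed of each of jar_green, jar_red, jar_white1, jar_white2 below 0.02 m/s and x of jar_red in the frame of rack between -0.012 and 0.012 m and z of jar_red in the frame of rack between 0.035 and 0.045 m and x of jar_white1 in the frame of rack between -0.012 and 0.012 m and z of jar_white1 in the frame of rack between 0.035 and 0.045 m and x of jar_white2 in the frame of rack between -0.012 and 0.012 m and z of jar_white2 in the frame of rack between 0.035 and 0.045 m and horizontal distance between jar_white2 and jar_green below 0.076 m and horizontal distance between jar_green and jar_red below 0.076 m and horizontal distance between jar_white1 and jar_white2 below 0.08 m and horizontal distance between jar_white2 and jar_red above 0.11 m and horizontal distance between jar_white1 and jar_green above 0.11 m); the robot touches nothing.
It fails at once if a white-lidded jar is shifted by more than 15 mm (distance of any of jar_white1, jar_white2 from where it was at the start of the episode above 0.015 m).
It fails at once if a bystander (twine, mug, scissors, pad, bowl) is moved by more than 30 mm (distance of any of twine, pen_mug, scissors, label_pad, bowl from where it was at the start of the episode above 0.03 m).
It fails at once if the green or red jar is tipped by more than 0.6 rad (angle between any of jar_green, jar_red's own z axis and vertical above 0.6 rad).
It fails at once if the green or red jar strikes or presses on the rack with more than 60 N, or moves faster than 0.35 m/s when already within 15 mm above the shelf at the row (dropped, slammed) ((z of jar_green in the frame of rack below 0.055 m and x of jar_green in the frame of rack between -0.03 and 0.03 m and linear speed of jar_green above 0.35 m/s) or (z of jar_red in the frame of rack below 0.055 m and x of jar_red in the frame of rack between -0.03 and 0.03 m and linear speed of jar_red above 0.35 m/s) or contact force between any of jar_green, jar_red and rack above 60 N).
It also fails if it takes over 54 s, if anything falls off the work surface, if the arm or the gripper's body presses on something with over 40 N, if the wrist force passes 120 N, or if a joint passes its speed limit or range.

## Robot

A 6-joint arm with a two-finger parallel gripper is mounted at the origin on the work surface. World frame = base frame: x ahead of the robot, y to its left, z up, the work surface at z = 0. Lengths are in m, angles in rad, forces in N, time in s.
With the tool pointing down it reaches from about 0.3 to 0.775 m from the base axis. Payload 14.6 kg.
Tool frame: the origin (TCP) lies at the very end of the fingers, on their centre line; the grasp point (between the pads) lies 19 mm behind it; z points along the fingers, y is the line along which they close (so a half turn about z gives the same grasp; the last joint's range is limited). The gripper opens to 94 mm and grips with 3 to 60 N. Pads are 16 mm wide; open, the fingers measure 119 mm over their backs; the gripper's body (75 mm by 177 mm) begins 78 mm behind the grasp point.
Start: joints at [-1.388, 0.3, 1.521, -0, 1.321, -0.067], TCP at [0.136, -0.533, 0.205] pointing down, gripper open.
Joint ranges: [-3.03, 3.03], [-0.79, 2.21], [0.23, 2.52], [-1.04, 4.18], [0, 3.07], [-2.55, 2.55]. Speed limits (rad/s): [2.22, 2.22, 2.57, 3.14, 3.14, 3.14].

## Interface

Orientations are given as [roll, pitch, yaw] about the fixed x, y, z axes, in that order (R = Rz(yaw) Ry(pitch) Rx(roll)).
In Python, from station import ctrl gives the robot as it stands. The module is installed in compiled form; this text tells all that it offers.
- The arm moves only by the tool step_arm, never from a script. Its argument "deltas" is a list of rows, each an object with "dp": the shift along the tool's x, y, z scaled (see below), a list of three; "twist": the turn about the tool's z scaled (see below). In form: [{"dp": [tx, ty, tz], "twist": twist}, ...]. A call has 1 to 12 rows; each row shifts and turns the commanded pose from where the row before left it, along the tool's axes as they then stand; what a row does not reach is not made up. The controller multiplies each number of a shift by 0.04 m and each number of a turn by 4 degrees. A row lasts 1/10 s, in which the tool goes at most 50 mm and 8.59 degrees, less where a joint would pass 70% of its speed; a pose out of reach is approached as far as the arm can. A call with a number of a shift or a turn outside -1 to 1 is refused whole. A call with a gripper value outside its range is refused whole. "gripper" is the opening, from -1 (shut) to 1 (fully open), set as the call begins (left out, the last holds). The fingers move at their own pace and stop on an object; "squeeze" is the grip in N (left out, the last holds). Time passes only in rows, so rows that do not move let the fingers close. It gives the time, the measured TCP pose, the force, the opening and the grip force at its end, in the units of the state.
- ctrl.get_obs(): the state, without advancing time (a new reading comes with each control period).
- ctrl.camera(name): name is "scene" or "top" or "wrist"; returns (picture, depth): 400x640x3 uint8, red, green, blue; 400x640 float32, m along the optical axis (not along the pixel's ray), 0 where there is no reading.
- ctrl.get_calibration(name): a dict with "fx", "fy", "cx", "cy" (pixels), "world_to_cam" (4x4, takes a point from world to camera coordinates); the wrist camera has in their place "hand_eye" (4x4, takes a point from camera to tool coordinates, whose origin is the TCP and whose axes are the flange's). Camera axes: x right, y down, z forward; pixel columns grow to the right and rows downward; lengths in m; the calibration is good to about 2 mm. A picture is of the moment at which its call begins: read the wrist's pose just before it. get_calibration takes no time and is no camera call.
- ctrl.hand_in(): hands the job in; it is judged then, once.
Trained networks look in the newest picture that a camera, given by its name, has taken for a name from the list of things; names that differ only in an ending like _2 or _b are one class to them, and where a whole thing is asked for, a point or a joint stands for the part that bears it (a point fixed in the world has none). Each returns a list of dicts, best first, with "conf" (0 to 1); they miss things now and then, are a little off and sometimes report something else, mostly with a low value. They report only what shows in the picture. A call takes as long as a camera call. They do not tell look-alikes from the thing itself.
- ctrl.spot_in(camera, label): "rect" ([left, top, right, bottom] as shares, 0 to 1, of the picture: columns of its width, rows of its height, round what is visible of it).
- ctrl.cut_out(camera, label): "pixels" (400x640 bool, what is visible of it) and "rect" ([left, top, right, bottom] as shares, 0 to 1, of the picture: columns of its width, rows of its height, round what is visible of it).
The state is a dict: "time_s": time; "qpos": joint angles; "joint_vel": joint speeds; "tau": joint torques, N m; "ee_pos": TCP position; "eef_rot": TCP orientation; "force": force on the tool from outside, world axes, zero at the start; "moment": the same for the moment, N m; "grip_width": finger opening in m; "grip_force": force on a finger pad.
Only numpy, scipy, OpenCV 4.12 (cv2) and the standard library are available. Lean on these libraries where they do the work, as an engineer would, in place of code of your own. Each camera call takes 0.05 s, during which the arm holds its last target. There are 200 camera calls.

## Working session

There is one attempt and no reset: what is moved stays moved. The work goes in short steps, Python scripts to look and compute and a tool call to move; the robot and the scene stay as the last step left them, time stands still between calls to the robot, and variables do not carry over. Pictures are saved under pics/ and viewed, at most 10 in all, crops included, and the job is handed in when it is done.

Besides the shell and the picture viewer there is one more tool, called after ">>>" in YAML: its name, and indented under it one key for each argument. step_arm: Moves the arm, as the interface text tells. Its arguments: {"type":"object","properties":{"deltas":{"type":"array"},"gripper":{"type":"number"},"squeeze":{"type":"number"}},"required":["deltas"]}

```bash
mkdir -p pics
cat > h.py <<'E'
from station import ctrl
import numpy as np, cv2
from scipy.spatial.transform import Rotation as R
def world(cam,d,mask=None):
    k=ctrl.get_calibration(cam); v,u=np.nonzero((d>0) if mask is None else (mask&(d>0)))
    z=d[v,u]; p=np.c_[(u-k["cx"])*z/k["fx"],(v-k["cy"])*z/k["fy"],z]
    if "hand_eye" in k:
        o=ctrl.get_obs(); T=np.eye(4); T[:3,:3]=R.from_euler('xyz',o["eef_rot"]).as_matrix(); T[:3,3]=o["ee_pos"]; T=T@np.array(k["hand_eye"])
    else: T=np.linalg.inv(np.array(k["world_to_cam"]))
    return p@T[:3,:3].T+T[:3,3],u,v
E
python3 - <<'E'
from h import *
print(ctrl.get_obs())
for c in ["scene","top"]:
    im,d=ctrl.camera(c); cv2.imwrite(f"pics/{c}0.png",im[...,::-1]); np.save(f"{c}_d.npy",d); np.save(f"{c}_i.npy",im)
    for n in ["jar_green","jar_red","jar_white1","rack","twine","pen_mug","scissors","label_pad","bowl"]:
        for r in ctrl.cut_out(c,n)[:6]:
            p,u,v=world(c,d,r["pixels"])
            if len(p)<5: continue
            col=np.median(im[r["pixels"]],0)
            top=p[p[:,2]>np.percentile(p[:,2],97)-.006]
            print(c,n,round(r["conf"],2),(np.array(r["rect"])*[640,400,640,400]).astype(int),np.percentile(p,[3,50,97],axis=0).round(3).tolist(),top.mean(0).round(3),col)
E
```

```text
{'time_s': 0.0, 'qpos': array([-1.38762343e+00,  3.00496485e-01,  1.52157326e+00, -7.13948774e-06,
        1.32070205e+00, -6.66100175e-02]), 'joint_vel': array([-0.00149278,  0.00034763, -0.00070988,  0.00018039, -0.00142487,
        0.00286296]), 'tau': array([ 3.90468820e-03, -5.31803226e+01, -3.52733839e+01,  7.09769432e-02,
        2.43294309e-02, -9.81603193e-05]), 'ee_pos': array([ 0.13589885, -0.53267673,  0.20487572]), 'eef_rot': array([-3.14041567e+00, -7.15843987e-05,  2.49784646e-01]), 'force': array([-0.67861469, -0.30456528, -0.46923843]), 'moment': array([-0.06018378, -0.0156112 , -0.05629068]), 'grip_force': 0.0, 'grip_width': 0.09426228081354526}
scene jar_green 0.89 [326 140 339 171] [[0.227, 0.232, 0.011], [0.26, 0.25, 0.072], [0.278, 0.282, 0.12]] [0.253 0.254 0.119] [100.  67. 121.]
scene jar_green 0.85 [339 177 355 201] [[0.401, 0.112, 0.033], [0.43, 0.131, 0.08], [0.452, 0.164, 0.122]] [0.426 0.139 0.12 ] [ 95. 142. 106.]
scene jar_green 0.84 [294 191 312 216] [[0.325, -0.027, 0.011], [0.356, -0.008, 0.073], [0.373, 0.023, 0.121]] [0.346 0.002 0.12 ] [100.  65.
[... 3817 characters left out ...]
21 382 181] [[0.547, -0.162, 0.037], [0.602, 0.009, 0.264], [0.657, 0.212, 0.296]] [ 0.627 -0.014  0.296] [200. 156. 101.]
top scissors 0.37 [265 207 288 224] [[0.398, 0.114, 0.027], [0.423, 0.137, 0.081], [0.449, 0.167, 0.123]] [0.424 0.142 0.121] [ 58. 157.  82.]
top label_pad 0.64 [423 202 444 227] [[0.384, -0.397, 0.009], [0.421, -0.371, 0.015], [0.459, -0.344, 0.02]] [ 0.422 -0.37   0.017] [211. 207. 187.]
top label_pad 0.56 [237 122 382 182] [[0.549, -0.161, 0.037], [0.603, 0.008, 0.264], [0.657, 0.212, 0.296]] [ 0.627 -0.013  0.296] [200. 156. 101.]
top bowl 0.58 [182 192 221 237] [[0.37, 0.326, 0.006], [0.428, 0.386, 0.036], [0.486, 0.443, 0.052]] [0.429 0.387 0.05 ] [163. 113.  56.]
```

Run:
```python
from h import *
for c in ["top","scene"]:
    d=np.load(f"{c}_d.npy"); p,u,v=world(c,d)
    s=(p[:,2]>.258)&(p[:,2]<.272)&(p[:,0]>.5)&(p[:,0]<.75)&(abs(p[:,1])<.3)
    q=p[s]; print(c,len(q),q[:,2].mean()); r=cv2.minAreaRect((q[:,:2]*1000).astype(np.float32)); print(r,cv2.boxPoints(r))
    # front edge line fit: min x per y bin
    ys=np.arange(-.15,.18,.02); e=[(y,np.percentile(q[abs(q[:,1]-y)<.01][:,0],3)) for y in ys if (abs(q[:,1]-y)<.01).sum()>5]
    e=np.array(e);f=np.polyfit(e[:,0],e[:,1],1);print("front",f,np.abs(np.polyval(f,e[:,0])-e[:,1]).max())
    im=np.load(f"{c}_i.npy")
    # knob whites
    for lo,hi in ((.152,.166),):
        s=(p[:,2]>lo)&(p[:,2]<hi)&(p[:,0]>.55)&(p[:,0]<.66)&(p[:,1]>-.2)&(p[:,1]<.2); print(np.c_[p[s],u[s],v[s]].round(3)[::3])
im=np.load("top_i.npy"); a=cv2.resize(im[120:290,180:460],None,fx=2.8,fy=2.8,interpolation=cv2.INTER_CUBIC); cv2.imwrite("pics/a.png",a[...,::-1])
im=np.load("scene_i.npy"); a=cv2.resize(im[130:350,200:450],None,fx=2.6,fy=2.6,interpolation=cv2.INTER_CUBIC); cv2.imwrite("pics/b.png",a[...,::-1])
```

```text
top 3278 0.2656423228828037
((617.598388671875, 23.384979248046875), (400.3707275390625, 71.12910461425781), 82.77188873291016) [[ 557.12915 -170.7348 ]
 [ 627.693   -179.68427]
 [ 678.0676   217.50476]
 [ 607.5038   226.45422]]
front [0.12441091 0.5805263 ] 0.0010387527883598535
[[6.13e-01 1.62e-01 1.62e-01 2.64e+02 1.52e+02]
 [6.13e-01 1.54e-01 1.58e-01 2.67e+02 1.52e+02]
 [6.10e-01 1.57e-01 1.57e-01 2.66e+02 1.53e+02]
 [6.10e-01 1.48e-01 1.55e-01 2.69e+02 1.53e+02]
 [6.10e-01 1.39e-01 1.55e-01 2.72e+02 1.53e+02]
 [6.08e-01 1.57e-01 1.54e-01 2.66e+02 1.54e+02]
 [6.07e-01 1.48e-01 1.57e-01 2.69e+02 1.54e+02]
 [6.06e-01 9.70e-02 1.57e-01 2.86e+02 1.54e+02]
 [6.04e-01 1.54e-01 1.58e-01 2.67e+02 1.55e+02]
 [6.04e-01 1.45e-01 1.59e-01 2.70e+02 1.55e+02]
 [6.03e-01 9.40e-02 1.59e-01 2.87e+02 1.55e+02]
 [6.03e-01 8.50e-02 1.58e-01 2.90e+02 1.55e+02]
 [6.02e-01 7.60e-02 1.61e-01 2.93e+02 1.55e+02]
 [6.01e-01 1.54e-01 1.57e-01 2.67e+02 1.56e+02]
 [6.01e-01 1.45e-01 1.57e-01 2.70e+02 1.56e+02]
 [5.99e-01 9.10e-02 1.63e-01 2.88e+02 1.56e+02]
 [6.00e-01 8.20e-02 1.60e-01 2.91e+02 1.56e+02]
 [5
[... 1830 characters left out ...]
 2.56e+02]
 [ 5.98e-01 -1.75e-01  1.59e-01  3.22e+02  2.57e+02]
 [ 6.00e-01 -1.77e-01  1.59e-01  3.22e+02  2.58e+02]
 [ 5.99e-01 -1.76e-01  1.53e-01  3.22e+02  2.59e+02]
 [ 6.10e-01 -1.77e-01  1.64e-01  3.25e+02  2.59e+02]
 [ 6.12e-01 -1.78e-01  1.62e-01  3.25e+02  2.60e+02]
 [ 6.15e-01 -1.78e-01  1.61e-01  3.26e+02  2.61e+02]
 [ 6.14e-01 -1.77e-01  1.55e-01  3.26e+02  2.62e+02]
 [ 6.28e-01 -1.73e-01  1.64e-01  3.31e+02  2.62e+02]
 [ 6.19e-01 -1.78e-01  1.57e-01  3.27e+02  2.63e+02]
 [ 6.29e-01 -1.77e-01  1.64e-01  3.30e+02  2.63e+02]
 [ 6.21e-01 -1.80e-01  1.55e-01  3.27e+02  2.64e+02]
 [ 6.28e-01 -1.76e-01  1.58e-01  3.30e+02  2.64e+02]
 [ 6.27e-01 -1.79e-01  1.55e-01  3.29e+02  2.65e+02]]
```

View pics/a.png

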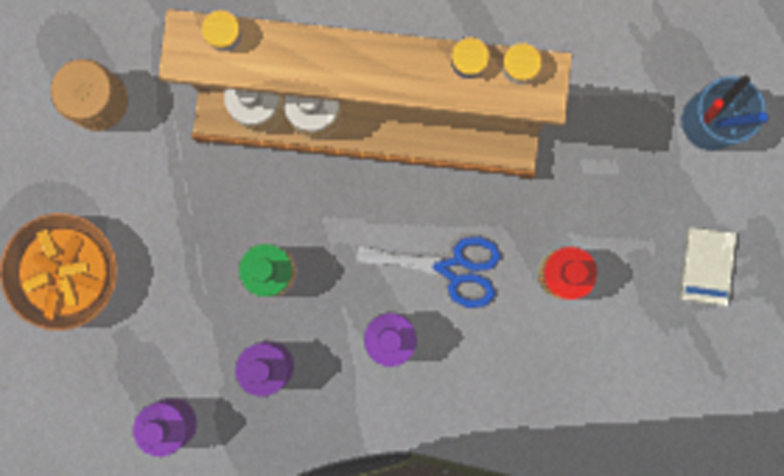

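View pics/b.png

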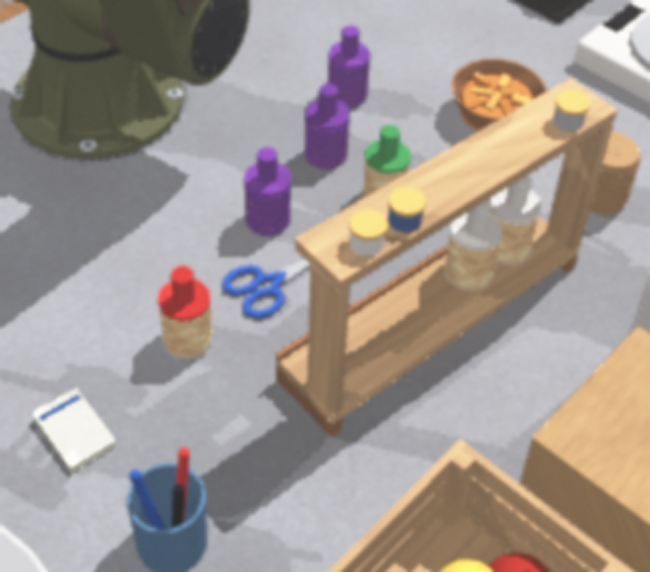

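>>> step_arm:
  deltas:
    - {"dp": [0.75,-0.6,-0.4],"twist": 0}
    - {"dp": [0.75,-0.6,-0.4],"twist": 0}
    - {"dp": [0.75,-0.6,-0.4],"twist": 0}
    - {"dp": [0.75,-0.6,-0.4],"twist": 0}
    - {"dp": [0.75,-0.6,-0.4],"twist": 0}
    - {"dp": [0.75,-0.6,-0.4],"twist": 0}
    - {"dp": [0.75,-0.6,-0.4],"twist": 0}
    - {"dp": [0.75,-0.6,-0.4],"twist": 0}
    - {"dp": [0.75,-0.6,-0.4],"twist": 0}
    - {"dp": [0.75,-0.6,-0.4],"twist": 0}
    - {"dp": [0.75,-0.6,-0.4],"twist": 0}
    - {"dp": [0.75,-0.6,-0.4],"twist": 0}
  gripper: 0.2

```text
time_s: 2.2
ee_pos: [0.4142, -0.1634, 0.3983]
eef_rot: [3.141, -0.0, 0.25]
force: [0.5, -1.2, -0.1]
grip_width: 0.0563
grip_force: 0.0
```

>>> step_arm:
  deltas:
    - {"dp": [0.75,-0.6,-0.6],"twist": 0}
    - {"dp": [0.75,-0.6,-0.6],"twist": 0}
    - {"dp": [0.75,-0.6,-0.6],"twist": 0}
    - {"dp": [0,0,-0.8],"twist": 1}
    - {"dp": [0,0,-0.8],"twist": 1}
    - {"dp": [0,0,-0.8],"twist": 1}
    - {"dp": [0,0,-0.8],"twist": 1}
    - {"dp": [0,0,-0.8],"twist": 1}
    - {"dp": [0,0,-0.8],"twist": 0.4}

```text
time_s: 3.1
ee_pos: [0.483, -0.0728, 0.6546]
eef_rot: [3.141, -0.002, -0.121]
force: [-0.7, 0.2, 1.2]
grip_width: 0.0564
grip_force: 0.0
```

>>> step_arm:
  deltas:
    - {"dp": [1,0,0],"twist": 0}
    - {"dp": [1,0,0],"twist": 0}
    - {"dp": [1,0,0],"twist": 0}
    - {"dp": [1,0,0],"twist": 0}
    - {"dp": [1,0,0],"twist": 0}
    - {"dp": [1,0,0],"twist": 0}
    - {"dp": [1,0,0],"twist": 0}
    - {"dp": [1,0,0],"twist": 0}

```text
time_s: 3.9
ee_pos: [0.6694, -0.0921, 0.5208]
eef_rot: [3.139, -0.1, -0.118]
force: [-0.5, -0.5, 0.6]
grip_width: 0.0563
grip_force: 0.0
```

>>> step_arm:
  deltas:
    - {"dp": [1,0,0],"twist": 0}
    - {"dp": [1,0,0],"twist": 0}
    - {"dp": [1,0,0],"twist": 0}
    - {"dp": [1,0,0],"twist": 0}

```text
time_s: 4.3
ee_pos: [0.7343, -0.0983, 0.4668]
eef_rot: [3.138, -0.173, -0.118]
force: [0.7, -0.8, -0.6]
grip_width: 0.0567
grip_force: 0.0
```

>>> step_arm:
  deltas:
    - {"dp": [-1,0,0],"twist": 0}
    - {"dp": [-1,0,0],"twist": 0}

```text
time_s: 4.5
ee_pos: [0.6894, -0.0934, 0.4584]
eef_rot: [3.138, -0.169, -0.118]
force: [1.7, 0.1, 1.5]
grip_width: 0.0562
grip_force: 0.0
```

>>> step_arm:
  deltas:
    - {"dp": [0.3,0,-1],"twist": 0}
    - {"dp": [0.3,0,-1],"twist": 0}
    - {"dp": [0.3,0,-1],"twist": 0}
    - {"dp": [0.3,0,-1],"twist": 0}
    - {"dp": [0.3,0,-1],"twist": 0}
    - {"dp": [0.3,0,-1],"twist": 0}

```text
time_s: 5.1
ee_pos: [0.6255, -0.0836, 0.6113]
eef_rot: [3.137, -0.248, -0.118]
force: [0.2, -0.1, 0.2]
grip_width: 0.0566
grip_force: 0.0
```

>>> step_arm:
  deltas:
    - {"dp": [1,0,-0.7],"twist": 0}
    - {"dp": [1,0,-0.7],"twist": 0}
    - {"dp": [1,0,-0.7],"twist": 0}
    - {"dp": [1,0,-0.7],"twist": 0}
    - {"dp": [1,0,-0.7],"twist": 0}
    - {"dp": [1,0,-0.7],"twist": 0}

```text
time_s: 5.7
ee_pos: [0.6405, -0.0825, 0.6458]
eef_rot: [3.135, -0.405, -0.117]
force: [0.4, -0.0, 0.1]
grip_width: 0.0565
grip_force: 0.0
```

>>> step_arm:
  deltas:
    - {"dp": [1,0,-0.7],"twist": 0}
    - {"dp": [1,0,-0.7],"twist": 0}
    - {"dp": [1,0,-0.7],"twist": 0}
    - {"dp": [1,0,-0.7],"twist": 0}
    - {"dp": [1,0,-0.7],"twist": 0}
    - {"dp": [1,0,-0.7],"twist": 0}
    - {"dp": [1,0,-0.7],"twist": 0}
    - {"dp": [1,0,-0.7],"twist": 0}
    - {"dp": [1,0,-0.7],"twist": 0}

```text
time_s: 6.6
ee_pos: [0.6168, -0.0761, 0.736]
eef_rot: [3.131, -0.646, -0.114]
force: [0.9, -0.5, -1.2]
grip_width: 0.0565
grip_force: 0.0
```

```bash
cat >> h.py <<'E'
def to(gp):
    """tool-axis shift in units to bring the grasp point to gp"""
    o=ctrl.get_obs(); M=R.from_euler('xyz',o["eef_rot"]).as_matrix()
    g=o["ee_pos"]-.019*M[:,2]; return (M.T@(np.array(gp)-g)/.04)
def tool(dw): # world shift -> units
    M=R.from_euler('xyz',ctrl.get_obs()["eef_rot"]).as_matrix(); return M.T@np.array(dw)/.04
E
python3 - <<'E'
from h import *
print(to([.425,.1405,.25]),tool([0,0,-.01]),tool([.01,0,0]),tool([0,.01,0]),ctrl.get_obs()["time_s"])
E
```

```text
[-11.61386248  -4.89692006   6.88305725] [-0.15057623 -0.00202734  0.19955623] [ 0.19826324 -0.03004288  0.14929538] [-0.02277029 -0.24818001 -0.01970276] 6.6
```

>>> step_arm:
  deltas:
    - {"dp": [-0.9,-0.4,0.55],"twist": 0}
    - {"dp": [-0.9,-0.4,0.55],"twist": 0}
    - {"dp": [-0.9,-0.4,0.55],"twist": 0}
    - {"dp": [-0.9,-0.4,0.55],"twist": 0}
    - {"dp": [-0.9,-0.4,0.55],"twist": 0}
    - {"dp": [-0.9,-0.4,0.55],"twist": 0}
    - {"dp": [-0.9,-0.4,0.55],"twist": 0}
    - {"dp": [-0.9,-0.4,0.55],"twist": 0}
    - {"dp": [-0.9,-0.4,0.55],"twist": 0}
    - {"dp": [-0.9,-0.4,0.55],"twist": 0}
    - {"dp": [-0.9,-0.4,0.55],"twist": 0}
    - {"dp": [-0.9,-0.4,0.55],"twist": 0}

```text
time_s: 7.8
ee_pos: [0.4751, 0.1126, 0.3179]
eef_rot: [3.135, -0.646, -0.118]
force: [0.4, -0.8, -0.1]
grip_width: 0.0564
grip_force: 0.0
```

Run:
```python
from h import *
print(to([.425,.1405,.2]),to([.425,.1405,.103]),ctrl.get_obs()["time_s"],ctrl.get_obs()["qpos"])
im,d=ctrl.camera("wrist"); cv2.imwrite("pics/w1.png",im[...,::-1])
p,u,v=world("wrist",d); s=(p[:,2]>.112)&(p[:,2]<.128)&(abs(p[:,0]-.425)<.05)&(abs(p[:,1]-.14)<.05)
rgb=im[v,u].astype(int); s&=(rgb[:,1]>rgb[:,0]+20)
print(s.sum(), p[s].min(0),p[s].max(0),p[s].mean(0))
```

```text
[-2.83236735 -0.55682841  2.0287384 ] [-4.29170642 -0.56937087  3.96543589] 7.8 [ 0.29473315 -0.23661152  1.9395651  -0.33097029  0.86431674  2.12702037]
381 [0.40850833 0.13032888 0.11201725] [0.43199123 0.15541368 0.11559918] [0.42043379 0.14268023 0.11398514]
```

>>> step_arm:
  deltas:
    - {"dp": [-0.72,-0.15,0.5],"twist": 0}
    - {"dp": [-0.72,-0.15,0.5],"twist": 0}
    - {"dp": [-0.73,-0.15,0.5],"twist": 0}
    - {"dp": [-0.73,-0.15,0.5],"twist": 0}
    - {"dp": [0,0,0],"twist": 0}

```text
time_s: 8.35
ee_pos: [0.4325, 0.1403, 0.182]
eef_rot: [3.131, -0.64, -0.115]
force: [0.9, 0.2, 0.9]
grip_width: 0.0564
grip_force: 0.0
```

Run:
```python
from h import *
im,d=ctrl.camera("wrist"); cv2.imwrite("pics/w2.png",im[...,::-1])
p,u,v=world("wrist",d); s=(p[:,2]>.110)&(p[:,2]<.128)&(abs(p[:,0]-.425)<.05)&(abs(p[:,1]-.14)<.05)
rgb=im[v,u].astype(int); s&=(rgb[:,1]>rgb[:,0]+20)
print(s.sum(), p[s].min(0),p[s].max(0),p[s].mean(0))
print(to([.4225,.142,.102]),ctrl.get_obs()["ee_pos"],ctrl.get_obs()["eef_rot"])
```

```text
806 [0.41433347 0.13016972 0.11029088] [0.43957445 0.1551564  0.12567971] [0.42616128 0.14268572 0.12304524]
[-1.47404736 -0.01761328  1.95686928] [0.43409122 0.14048291 0.18478793] [ 3.13258026 -0.64245571 -0.11557402]
```

View pics/w2.png

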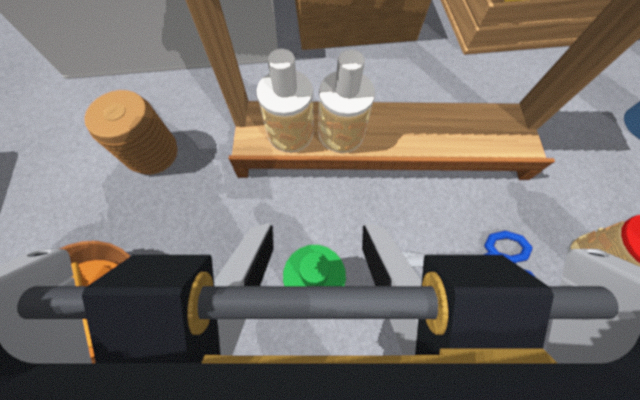

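>>> step_arm:
  deltas:
    - {"dp": [-0.36,0,0.5],"twist": 0}
    - {"dp": [-0.36,0,0.5],"twist": 0}
    - {"dp": [-0.35,0,0.5],"twist": 0}
    - {"dp": [-0.35,0,0.49],"twist": 0}
    - {"dp": [0,0,0],"twist": 0}
    - {"dp": [0,0,0],"twist": 0}

```text
time_s: 9.0
ee_pos: [0.443, 0.1211, 0.1073]
eef_rot: [-3.131, -0.614, -0.105]
force: [0.1, 1.1, 0.5]
grip_width: 0.0566
grip_force: 0.2
```

Run:
```python
from h import *
o=ctrl.get_obs();im,d=ctrl.camera("wrist")
p,u,v=world("wrist",d)
f=lambda a,b:(lambda s:(s.sum(),np.percentile(p[s],[1,50,99],axis=0).round(4).tolist()))((p[:,2]>a)&(p[:,2]<b)&(p[:,0]>.55)&(p[:,0]<.66)&(p[:,1]>.02)&(p[:,1]<.2)&(im[v,u].astype(int).ptp(axis=1)<30) if 0 else (p[:,2]>a)&(p[:,2]<b)&(p[:,0]>.55)&(p[:,0]<.66)&(p[:,1]>.02)&(p[:,1]<.2))
Q=[.5974,.0256]; c,s_=np.cos(-.126),np.sin(-.126)
q=np.c_[(p[:,0]-Q[0])*c+(p[:,1]-Q[1])*s_,-(p[:,0]-Q[0])*s_+(p[:,1]-Q[1])*c,p[:,2]]
for a,b in((.152,.168),(.117,.124),(.126,.150)):
    s=(q[:,2]>a)&(q[:,2]<b)&(abs(q[:,0])<.045)&(abs(q[:,1])<.19)
    for lo,hi in((.0,.092),(.092,.17)):
        t=s&(q[:,1]>lo)&(q[:,1]<hi)
        if t.sum()>5: print((a,b),t.sum(),np.percentile(q[t],[1,50,99],axis=0).round(4).tolist())
# lip: points z .045-.055, and rack front face
t=(abs(q[:,2]-.05)<.004)&(q[:,0]>-.06)&(q[:,0]<-.03)&(q[:,1]<-.03)&(q[:,1]>-.17)
print("lip",t.sum(),np.percentile(q[t],[1,50,99],axis=0).round(4).tolist(), np.polyfit(q[t][:,1],q[t][:,0],1))
t=(q[:,2]<.046)&(q[:,2]>.034)&(q[:,0]>-.03)&(q[:,0]<.05)&(q[:,1]<-.03)&(q[:,1]>-.17);print("shelf z",np.median(q[t][:,2]))
print(to([.425,.142,.102]),o["ee_pos"],o["eef_rot"])
```

```text
(0.152, 0.168) 56 [[-0.0128, 0.0536, 0.152], [-0.0113, 0.0612, 0.153], [-0.0093, 0.0683, 0.1545]]
(0.152, 0.168) 37 [[-0.0125, 0.1204, 0.152], [-0.0115, 0.1265, 0.1527], [-0.0096, 0.1326, 0.1538]]
(0.117, 0.124) 2349 [[-0.0285, 0.0336, 0.1173], [-0.0104, 0.0621, 0.1207], [0.0224, 0.0897, 0.1234]]
(0.117, 0.124) 2313 [[-0.0288, 0.0989, 0.1173], [-0.0105, 0.1225, 0.1208], [0.0241, 0.1549, 0.1233]]
(0.126, 0.15) 1007 [[-0.0125, 0.0496, 0.1264], [-0.0098, 0.0622, 0.1388], [0.0005, 0.0742, 0.1496]]
(0.126, 0.15) 1031 [[-0.0126, 0.1148, 0.1262], [-0.0099, 0.1246, 0.1387], [0.0017, 0.1392, 0.1497]]
lip 1147 [[-0.0435, -0.1688, 0.0461], [-0.0416, -0.1007, 0.0505], [-0.0369, -0.0314, 0.0521]] [-0.00131988 -0.04113105]
shelf z 0.040916827024917335
[-0.48367411 -0.46788628  0.30411136] [0.4429782  0.12111341 0.10731578] [-3.13085137 -0.61350149 -0.10451667]
```

Run:
```python
from h import *
print(ctrl.get_obs()["qpos"],ctrl.get_obs()["force"])
im,d=ctrl.camera("top"); 
p,u,v=world("top",d); rgb=im[v,u].astype(int)
s=(abs(p[:,0]-.425)<.06)&(abs(p[:,1]-.14)<.06)&(p[:,2]>.07)&(rgb[:,1]>rgb[:,0]+30)
print(s.sum(),p[s].min(0),p[s].max(0))
cv2.imwrite("pics/w3.png",cv2.resize(im[160:300,220:360],None,fx=4,fy=4)[...,::-1])
```

```text
[ 0.32238057 -0.00799056  2.27000373 -0.66236058  0.38013368  2.55224916] [0.64709976 0.30236418 0.16837993]
207 [0.40070217 0.11140734 0.07493594] [0.451928   0.15838625 0.21897798]
```

View pics/w3.png

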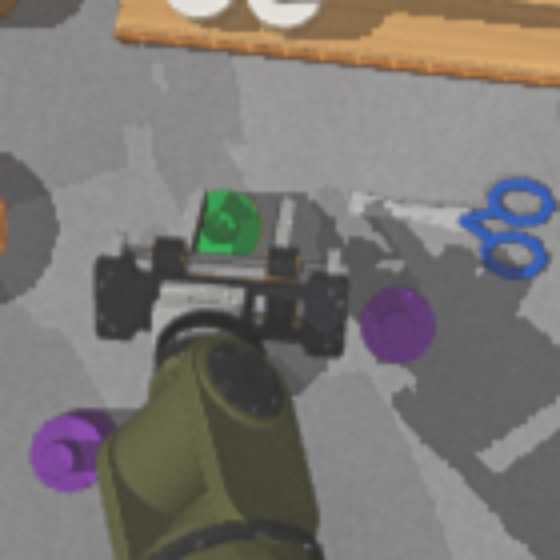

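>>> step_arm:
  deltas:
    - {"dp": [0.38,-0.1,-0.5],"twist": 0}
    - {"dp": [0.38,-0.1,-0.5],"twist": 0}
    - {"dp": [0.38,-0.1,-0.5],"twist": 0}
    - {"dp": [0.38,-0.1,-0.5],"twist": 0}
    - {"dp": [0,0,-0.2],"twist": -1}
    - {"dp": [0,0,-0.2],"twist": -1}
    - {"dp": [0,0,-0.2],"twist": -1}
    - {"dp": [0,0,-0.2],"twist": -1}
    - {"dp": [0,0,0],"twist": -1}
    - {"dp": [0,0,0],"twist": -1}
    - {"dp": [0,0,0],"twist": -1}
    - {"dp": [0,0,0],"twist": -1}

```text
time_s: 10.3
ee_pos: [0.4287, 0.138, 0.2336]
eef_rot: [2.792, -0.514, 0.555]
force: [0.6, 0.4, 0.7]
grip_width: 0.0564
grip_force: 0.0
```

>>> step_arm:
  deltas:
    - {"dp": [0,0,0],"twist": -1}
    - {"dp": [0,0,0],"twist": -1}
    - {"dp": [0,0,0],"twist": -1}
    - {"dp": [0,0,0],"twist": -1}
    - {"dp": [0,0,0],"twist": -1}
    - {"dp": [0,0,0],"twist": -1}
    - {"dp": [0,0,0],"twist": -1}
    - {"dp": [0,0,0],"twist": -1}
    - {"dp": [0,0,0],"twist": -1}
    - {"dp": [0,0,0],"twist": -1}
    - {"dp": [0,0,0],"twist": -1}
    - {"dp": [0,0,0],"twist": -1}

```text
time_s: 11.5
ee_pos: [0.4287, 0.138, 0.2335]
eef_rot: [2.537, -0.108, 1.334]
force: [-0.7, 0.7, -0.4]
grip_width: 0.0562
grip_force: 0.0
```

>>> step_arm:
  deltas:
    - {"dp": [0,0,0],"twist": -1}
    - {"dp": [0,0,0],"twist": -1}
    - {"dp": [0,0,0],"twist": -1}
    - {"dp": [0,0,0],"twist": -1}
    - {"dp": [0,0,0],"twist": -1}
    - {"dp": [0,0,0],"twist": -1}
    - {"dp": [0,0,0],"twist": -1}
    - {"dp": [0,0,0],"twist": -1}
    - {"dp": [0,0,0],"twist": -1}
    - {"dp": [0,0,0],"twist": -1}
    - {"dp": [0,0,0],"twist": -1}
    - {"dp": [0,0,0],"twist": -1}

```text
time_s: 12.7
ee_pos: [0.4287, 0.138, 0.2336]
eef_rot: [2.631, 0.355, 2.044]
force: [-0.5, -0.5, 0.6]
grip_width: 0.0563
grip_force: 0.0
```

Run:
```python
from h import *
o=ctrl.get_obs();print(o["time_s"],o["qpos"],o["ee_pos"],o["eef_rot"]); M=R.from_euler('xyz',o["eef_rot"]).as_matrix();print(M.round(3))
```

```text
12.7 [ 0.38646296 -0.24382093  2.1304637  -0.3981067   0.73523887  0.04581381] [0.42867817 0.13797572 0.23356659] [2.63131507 0.35532043 2.04415754]
[[-0.427  0.699  0.573]
 [ 0.834  0.549 -0.048]
 [-0.348  0.458 -0.818]]
```

>>> step_arm:
  deltas:
    - {"dp": [0,0,0],"twist": -1}
    - {"dp": [0,0,0],"twist": -1}
    - {"dp": [0,0,0],"twist": -1}
    - {"dp": [0,0,0],"twist": -1}
    - {"dp": [0,0,0],"twist": -1}
    - {"dp": [0,0,0],"twist": -1}
    - {"dp": [0,0,0],"twist": -1}
    - {"dp": [0,0,0],"twist": -1}
    - {"dp": [0,0,0],"twist": -1}
    - {"dp": [0,0,0],"twist": -1}
    - {"dp": [0,0,0],"twist": -1}
    - {"dp": [0,0,0],"twist": -1}

```text
time_s: 13.9
ee_pos: [0.4287, 0.138, 0.2335]
eef_rot: [3.083, 0.61, 2.957]
force: [0.5, 0.1, -1.1]
grip_width: 0.0563
grip_force: 0.0
```

>>> step_arm:
  deltas:
    - {"dp": [0,0,0],"twist": -1}
    - {"dp": [0,0,0],"twist": -0.2}

```text
time_s: 14.1
ee_pos: [0.4287, 0.1379, 0.2334]
eef_rot: [3.141, 0.613, 3.058]
force: [0.3, 0.3, 0.2]
grip_width: 0.0567
grip_force: 0.0
```

Run:
```python
from h import *
o=ctrl.get_obs();print(o["time_s"],o["qpos"],o["ee_pos"],o["eef_rot"]); M=R.from_euler('xyz',o["eef_rot"]).as_matrix();print(M.round(3))
k=ctrl.get_calibration("wrist")
im,d=ctrl.camera("wrist")
p,u,v=world("wrist",d); s=(p[:,2]>.07)&(p[:,2]<.128)&(abs(p[:,0]-.425)<.06)&(abs(p[:,1]-.14)<.06)
rgb=im[v,u].astype(int); s&=(rgb[:,1]>rgb[:,0]+20)
print(s.sum(), p[s].min(0),p[s].max(0)); s&=p[:,2]>.11; print(p[s].min(0),p[s].max(0),p[s].mean(0))
im,d=ctrl.camera("top");p,u,v=world("top",d); rgb=im[v,u].astype(int)
s=(abs(p[:,0]-.425)<.06)&(abs(p[:,1]-.14)<.06)&(p[:,2]>.112)&(p[:,2]<.13)&(rgb[:,1]>rgb[:,0]+30)
print("top",s.sum(),p[s].min(0),p[s].max(0))
print(to([.425,.142,.100]))
```

```text
14.1 [ 0.38635225 -0.24354132  2.13063943 -0.39827146  0.73496545 -0.87420486] [0.42869557 0.13792235 0.23338781] [3.14108444 0.61256882 3.0577156 ]
[[-0.815  0.083  0.573]
 [ 0.069  0.997 -0.048]
 [-0.575  0.    -0.818]]
3067 [0.39506098 0.11339231 0.07070296] [0.44934571 0.17204947 0.12176881]
[0.41168646 0.13008284 0.11000811] [0.43790645 0.15513799 0.12176881] [0.42198864 0.14284571 0.11885161]
top 56 [0.41345909 0.12949985 0.11232405] [0.43494944 0.15424842 0.12748075]
[1.99319277 0.09023425 3.13833952]
```

>>> step_arm:
  deltas:
    - {"dp": [0.33,0.02,0.52],"twist": 0}
    - {"dp": [0.33,0.02,0.52],"twist": 0}
    - {"dp": [0.33,0.02,0.52],"twist": 0}
    - {"dp": [0.33,0.02,0.52],"twist": 0}
    - {"dp": [0.34,0.02,0.53],"twist": 0}
    - {"dp": [0.34,0.02,0.53],"twist": 0}
    - {"dp": [0,0,0],"twist": 0}

```text
time_s: 14.9
ee_pos: [0.4347, 0.1415, 0.0812]
eef_rot: [-3.141, 0.608, 3.055]
force: [-0.8, -1.0, -1.9]
grip_width: 0.0589
grip_force: 30.2
```

Run:
```python
from h import *
o=ctrl.get_obs();print(o["qpos"],o["eef_rot"],o["force"],to([.425,.142,.100]))
```

```text
[ 0.39013328  0.06168976  2.28007602 -0.83938983  0.36037475 -0.36351479] [-3.14101883  0.60764257  3.05511741] [-0.75359126 -1.02979898 -1.93097553] [-0.06908357 -0.00931488 -0.04833052]
```

>>> step_arm:
  deltas:
    - {"dp": [0,0,0],"twist": 0}
    - {"dp": [0,0,0],"twist": 0}
    - {"dp": [-0.1,0,-0.16],"twist": 0}
    - {"dp": [0,0,0],"twist": 0}
  gripper: 0.4

```text
time_s: 15.3
ee_pos: [0.436, 0.1422, 0.0928]
eef_rot: [3.139, 0.614, 3.054]
force: [-1.1, -0.7, 0.2]
grip_width: 0.0656
grip_force: 0.0
```

>>> step_arm:
  deltas:
    - {"dp": [0,0,0],"twist": 0}
    - {"dp": [0,0,0],"twist": 0}
    - {"dp": [0,0,0],"twist": 0}
    - {"dp": [0,0,0],"twist": 0}
    - {"dp": [0,0,0],"twist": 0}
  gripper: -1
  squeeze: 30

```text
time_s: 15.8
ee_pos: [0.4351, 0.1418, 0.0908]
eef_rot: [3.141, 0.611, 3.056]
force: [0.1, 0.1, -0.6]
grip_width: 0.0291
grip_force: 0.0
```

>>> step_arm:
  deltas:
    - {"dp": [0,0,0],"twist": 0}
    - {"dp": [-0.08,0,-0.1],"twist": 0}
    - {"dp": [-0.3,0,-0.4],"twist": 0}
    - {"dp": [-0.3,0,-0.4],"twist": 0}

```text
time_s: 16.2
ee_pos: [0.4363, 0.1416, 0.1359]
eef_rot: [-3.141, 0.609, 3.056]
force: [0.4, -0.3, -2.2]
grip_width: 0.0252
grip_force: 30.0
```

```bash
cat >> h.py <<'E'
Q=np.array([.5974,.0256]); ex=np.array([.9921,-.1257]); ey=np.array([.1257,.9921])
def rk(x,y,z): return np.r_[Q+x*ex+y*ey,z]
E
python3 - <<'E'
from h import *
o=ctrl.get_obs();print(o["grip_force"],o["grip_width"],o["ee_pos"],o["eef_rot"]); print(np.array(ctrl.get_calibration("wrist")["hand_eye"]).round(3).tolist())
g=.1065
for a in [(-.11,-.006,.085+g),(-.055,-.006,.065+g),(-.005,-.006,.055+g),(-.004,-.006,.041+g)]: print(rk(*a),to(rk(*a)).round(3))
M=R.from_euler('xyz',o["eef_rot"]).as_matrix();print(M.round(3))
im,d=ctrl.camera("top");p,u,v=world("top",d); rgb=im[v,u].astype(int)
s=(abs(p[:,0]-.425)<.06)&(abs(p[:,1]-.14)<.06)&(p[:,2]>.08)&(p[:,2]<.17)&(rgb[:,1]>rgb[:,0]+30)
print("top",s.sum(),p[s].min(0),p[s].max(0))
E
```

```text
29.999147951602936 0.025198227206641464 [0.43628184 0.14160235 0.13585244] [-3.14131783  0.60900354  3.05645213]
[[0.0, -0.973, -0.233, 0.067], [1.0, 0.0, -0.0, -0.001], [0.0, -0.233, 0.973, -0.18], [0.0, 0.0, 0.0, 1.0]]
[0.4875148 0.0334744 0.1915   ] [-2.031 -2.585  0.196]
[0.5420803 0.0265609 0.1715   ] [-2.872 -2.64   1.392]
[0.5916853 0.0202759 0.1615   ] [-3.753 -2.691  2.312]
[0.5926774 0.0201502 0.1475   ] [-3.574 -2.692  2.613]
[[-0.817  0.085  0.57 ]
 [ 0.07   0.996 -0.049]
 [-0.572 -0.    -0.82 ]]
top 164 [0.39535689 0.11372262 0.12037773] [0.44994762 0.15954566 0.16999425]
```

>>> step_arm:
  deltas:
    - {"dp": [-0.4,-0.51,0.03],"twist": 0}
    - {"dp": [-0.41,-0.52,0.04],"twist": 0}
    - {"dp": [-0.41,-0.52,0.04],"twist": 0}
    - {"dp": [-0.41,-0.52,0.04],"twist": 0}
    - {"dp": [-0.4,-0.52,0.04],"twist": 0}
    - {"dp": [0,0,0],"twist": 0}

```text
time_s: 16.85
ee_pos: [0.4995, 0.0303, 0.1766]
eef_rot: [-3.142, 0.612, 3.053]
force: [0.1, -0.2, -2.6]
grip_width: 0.0255
grip_force: 30.0
```

Run:
```python
from h import *
o=ctrl.get_obs();print(o["qpos"],o["ee_pos"],o["eef_rot"])
g=.1065
for a in [(-.055,-.006,.065+g),(-.005,-.006,.055+g),(-.004,-.006,.041+g)]: print(to(rk(*a)).round(3))
im,d=ctrl.camera("top");p,u,v=world("top",d); rgb=im[v,u].astype(int); gr=rgb[:,1]>rgb[:,0]+30
s=(abs(p[:,0]-.487)<.06)&(abs(p[:,1]-.033)<.06)&(p[:,2]>.08)&(p[:,2]<.22)&gr
print("top",s.sum(),p[s].min(0),p[s].max(0))
im,d=ctrl.camera("scene");p,u,v=world("scene",d); rgb=im[v,u].astype(int); gr=rgb[:,1]>rgb[:,0]+20
s=(abs(p[:,0]-.487)<.06)&(abs(p[:,1]-.033)<.06)&(p[:,2]>.08)&(p[:,2]<.22)&gr
print("scene",s.sum(),p[s].min(0),p[s].max(0))
cv2.imwrite("pics/s1.png",cv2.resize(im[130:330,230:450],None,fx=3.4,fy=3)[...,::-1])
```

```text
[ 0.02151471 -0.07157035  2.13111362 -0.13779722  0.4769233  -1.35805274] [0.49954187 0.03028864 0.17655366] [-3.14158835  0.61184706  3.05311305]
[-8.010e-01  1.000e-03  1.192e+00]
[-1.68  -0.046  2.114]
[-1.5   -0.047  2.415]
top 157 [0.4639687  0.00344733 0.16078557] [0.51186882 0.05975418 0.21525335]
scene 205 [4.55680211e-01 4.18652855e-04 1.57608320e-01] [0.51262742 0.05541743 0.21076177]
```

View pics/s1.png

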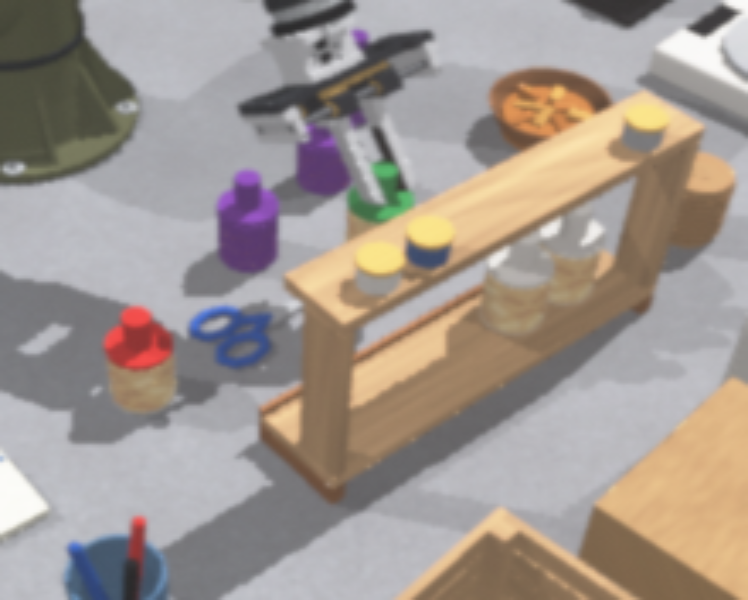

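>>> step_arm:
  deltas:
    - {"dp": [-0.2,0,0.3],"twist": 0}
    - {"dp": [-0.2,0,0.3],"twist": 0}
    - {"dp": [-0.2,0,0.3],"twist": 0}
    - {"dp": [-0.2,0,0.29],"twist": 0}
    - {"dp": [-0.18,-0.01,0.18],"twist": 0}
    - {"dp": [-0.18,-0.01,0.18],"twist": 0}
    - {"dp": [-0.18,-0.01,0.18],"twist": 0}
    - {"dp": [0,0,0],"twist": 0}

```text
time_s: 17.75
ee_pos: [0.5825, 0.0241, 0.1502]
eef_rot: [3.141, 0.611, 3.056]
force: [0.3, 0.2, -2.2]
grip_width: 0.0253
grip_force: 30.0
```

>>> step_arm:
  deltas:
    - {"dp": [-0.17,-0.01,0.19],"twist": 0}
    - {"dp": [-0.17,-0.01,0.19],"twist": 0}
    - {"dp": [0,0,0],"twist": 0}

```text
time_s: 18.05
ee_pos: [0.6024, 0.0214, 0.1455]
eef_rot: [3.141, 0.611, 3.055]
force: [-0.5, -0.1, -1.8]
grip_width: 0.0255
grip_force: 30.0
```

Run:
```python
from h import *
o=ctrl.get_obs();print(o["qpos"],o["ee_pos"],o["eef_rot"])
g=.1065
for a in [(-.005,-.006,.055+g),(-.004,-.006,.041+g)]: print(to(rk(*a)).round(3))
```

```text
[-0.00447053  0.20803513  1.91366265 -0.11552881  0.41269637 -1.3979406 ] [0.60239407 0.02139483 0.14551596] [3.14099843 0.61117947 3.05542992]
[-0.013 -0.051 -0.004]
[ 0.168 -0.052  0.297]
```

>>> step_arm:
  deltas:
    - {"dp": [0.05,-0.02,0.09],"twist": 0}
    - {"dp": [0.05,-0.02,0.09],"twist": 0}
    - {"dp": [0.04,-0.01,0.06],"twist": 0}
    - {"dp": [0,0,0],"twist": 0}

```text
time_s: 18.45
ee_pos: [0.6043, 0.0195, 0.1375]
eef_rot: [3.14, 0.619, 3.055]
force: [1.6, 0.4, 11.5]
grip_width: 0.0255
grip_force: 30.0
```

Run:
```python
from h import *
o=ctrl.get_obs();print(o["force"],o["ee_pos"]-.019*R.from_euler('xyz',o["eef_rot"]).as_matrix()[:,2]-[0,0,.1065],to(rk(-.004,-.006,.1475)).round(3))
```

```text
[ 1.55367406  0.38497971 11.53118982] [0.5933444  0.02044367 0.04646961] [ 0.092 -0.009  0.102]
```

Run:
```python
from h import *
def rack(p): q=p[:,:2]-Q; return np.c_[q@ex,q@ey,p[:,2]]
for c in("scene","top"):
    im,d=ctrl.camera(c);p,u,v=world(c,d); q=rack(p); rgb=im[v,u].astype(int); gr=rgb[:,1]>rgb[:,0]+20
    s=(abs(q[:,0])<.06)&(abs(q[:,1]+.006)<.06)&gr&(q[:,2]>.08)&(q[:,2]<.2)
    print(c,s.sum(),np.percentile(q[s],[2,50,98],axis=0).round(4).tolist(),np.histogram(q[s][:,2],np.arange(.09,.18,.005)))
    for y in(.062,.127):
        s=(abs(q[:,0])<.035)&(abs(q[:,1]-y)<.032)&(q[:,2]>.09)&(q[:,2]<.17); print("w",y,np.percentile(q[s],[2,50,98],axis=0).round(4).tolist(),np.histogram(q[s][:,2],np.arange(.09,.18,.005))[0])
    if c=="scene": cv2.imwrite("pics/s2.png",cv2.resize(im[150:310,300:440],None,fx=4.5,fy=3.7)[...,::-1])
```

```text
scene 147 [[-0.016, -0.0358, 0.122], [0.0054, -0.0132, 0.1288], [0.0204, 0.0119, 0.1622]] (array([ 0,  0,  0,  0,  0,  0, 15, 83, 24,  1,  7,  3,  4,  5,  2,  3,  0]), array([0.09 , 0.095, 0.1  , 0.105, 0.11 , 0.115, 0.12 , 0.125, 0.13 ,
       0.135, 0.14 , 0.145, 0.15 , 0.155, 0.16 , 0.165, 0.17 , 0.175]))
w 0.062 [[-0.0191, 0.031, 0.0923], [0.0106, 0.0505, 0.1205], [0.0296, 0.0844, 0.1614]] [17 21 16 19 17 61 88 11 12  9  9 10  9 16 13  0  0]
w 0.127 [[-0.0211, 0.0982, 0.0931], [0.01, 0.1166, 0.1205], [0.0296, 0.1496, 0.1607]] [11 19 14 16 22 66 83 13  9  9 10 13 10 14  9  0  0]
top 78 [[-0.0341, -0.0331, 0.1262], [-0.0153, -0.0075, 0.1626], [-0.0032, 0.0131, 0.1728]] (array([ 0,  0,  0,  0,  0,  0,  1, 20,  6,  2,  2,  2,  0,  2,  9, 24, 10]), array([0.09 , 0.095, 0.1  , 0.105, 0.11 , 0.115, 0.12 , 0.125, 0.13 ,
       0.135, 0.14 , 0.145, 0.15 , 0.155, 0.16 , 0.165, 0.17 , 0.175]))
w 0.062 [[-0.0299, 0.032, 0.0986], [-0.0081, 0.0563, 0.1216], [0.0047, 0.0871, 0.1624]] [ 0  4  1  1  1 44 52  4  4  0  3  4  4 12 15  1  0]
w 0.127 [[-0.0298, 0.0981, 0.0958], [-0.0118, 0.1223, 0.1207], [0.0039, 0.1541, 0.1622]] [ 3  6  2  5 11 56 76  8  2  2  4  1  4 15 15  0  0]
```

View pics/s2.png

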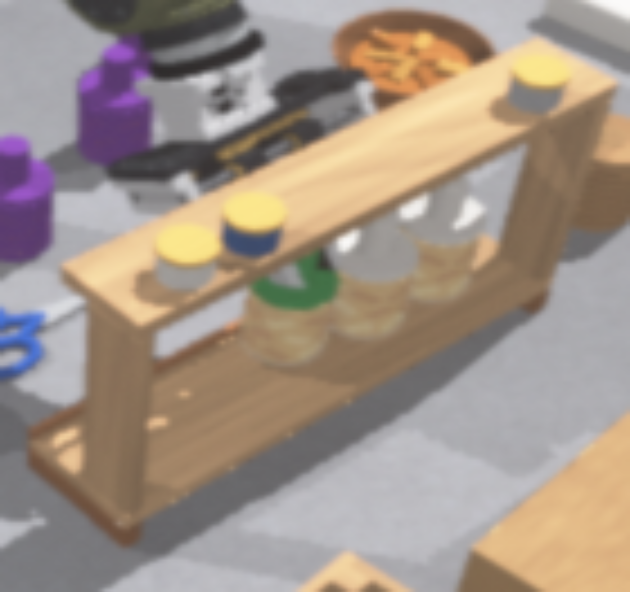

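>>> step_arm:
  deltas:
    - {"dp": [-0.07,0,-0.1],"twist": 0}
    - {"dp": [-0.05,0,0.035],"twist": 0}
    - {"dp": [-0.05,0,0.035],"twist": 0}
    - {"dp": [0,0,0],"twist": 0}

```text
time_s: 18.95
ee_pos: [0.6071, 0.0191, 0.139]
eef_rot: [3.141, 0.61, 3.056]
force: [-0.1, 0.1, -2.4]
grip_width: 0.0257
grip_force: 30.0
```

>>> step_arm:
  deltas:
    - {"dp": [0.03,0,0.045],"twist": 0}
    - {"dp": [0.03,0,0.045],"twist": 0}
    - {"dp": [0.02,0,0.03],"twist": 0}
    - {"dp": [0,0,0],"twist": 0}

```text
time_s: 19.35
ee_pos: [0.6071, 0.0191, 0.1334]
eef_rot: [3.141, 0.61, 3.056]
force: [-0.8, -1.2, -2.3]
grip_width: 0.0255
grip_force: 30.0
```

```bash
cat >> h.py <<'E'
def rack(p): q=p[:,:2]-Q; return np.c_[q@ex,q@ey,p[:,2]]
def gpt():
    o=ctrl.get_obs(); return rack((o["ee_pos"]-.019*R.from_euler('xyz',o["eef_rot"]).as_matrix()[:,2])[None])[0]
E
python3 - <<'E'
from h import *
print(gpt(),ctrl.get_obs()["force"])
im,d=ctrl.camera("scene");p,u,v=world("scene",d); q=rack(p); rgb=im[v,u].astype(int); gr=rgb[:,1]>rgb[:,0]+20
s=(abs(q[:,0])<.06)&(abs(q[:,1]+.006)<.06)&gr&(q[:,2]>.08)&(q[:,2]<.137)
print(s.sum(),np.percentile(q[s],[2,50,98],axis=0).round(4).tolist())
A=np.c_[q[s][:,:2],np.ones(s.sum())];print("lid slope",np.linalg.lstsq(A,q[s][:,2],rcond=None)[0])
E
```

```text
[-0.00048852 -0.0056549   0.14892946] [-0.8059238  -1.24653317 -2.33333615]
129 [[-0.0189, -0.0363, 0.119], [0.0079, -0.0184, 0.124], [0.0232, 0.0126, 0.1299]]
lid slope [-0.03156322  0.04640986  0.12483537]
```

>>> step_arm:
  deltas:
    - {"dp": [0.02,0,0.025],"twist": 0}
    - {"dp": [0.015,0,0.02],"twist": 0}
    - {"dp": [0,0,0],"twist": 0}

```text
time_s: 19.7
ee_pos: [0.6071, 0.0191, 0.1314]
eef_rot: [3.141, 0.611, 3.056]
force: [-0.9, -0.4, -2.0]
grip_width: 0.0254
grip_force: 30.0
```

>>> step_arm:
  deltas:
    - {"dp": [0.015,0,0.02],"twist": 0}
    - {"dp": [0.015,0,0.02],"twist": 0}
    - {"dp": [0,0,0],"twist": 0}

```text
time_s: 20.0
ee_pos: [0.6078, 0.0191, 0.1307]
eef_rot: [3.141, 0.614, 3.056]
force: [-2.6, 0.6, 5.9]
grip_width: 0.0254
grip_force: 30.0
```

>>> step_arm:
  deltas:
    - {"dp": [-0.01,0,-0.02],"twist": 0}
    - {"dp": [0,0,0],"twist": 0}
    - {"dp": [0,0,0],"twist": 0}
  gripper: 0

```text
time_s: 20.3
ee_pos: [0.607, 0.0191, 0.1304]
eef_rot: [3.141, 0.611, 3.056]
force: [0.2, 0.4, -0.2]
grip_width: 0.0449
grip_force: 0.0
```

>>> step_arm:
  deltas:
    - {"dp": [0,0,-0.3],"twist": 0}
    - {"dp": [0,0,-0.5],"twist": 0}
    - {"dp": [0,0,-0.5],"twist": 0}
    - {"dp": [0,0,-0.8],"twist": 0}
    - {"dp": [0,0,-0.8],"twist": 0}
    - {"dp": [0,0,-0.8],"twist": 0}
    - {"dp": [0,0,0],"twist": 0}

```text
time_s: 21.0
ee_pos: [0.5218, 0.0266, 0.256]
eef_rot: [3.14, 0.617, 3.056]
force: [-0.2, -0.5, 0.0]
grip_width: 0.0469
grip_force: 0.0
```

Run:
```python
from h import *
for c in("scene","top"):
    im,d=ctrl.camera(c);p,u,v=world(c,d); q=rack(p); rgb=im[v,u].astype(int); gr=rgb[:,1]>rgb[:,0]+20
    s=(abs(q[:,0])<.06)&(abs(q[:,1]+.006)<.06)&gr&(q[:,2]>.08)&(q[:,2]<.2)
    for n,t in(("lid",s&(q[:,2]<.13)),("knob",s&(q[:,2]>.13))): print(c,n,t.sum(),np.percentile(q[t],[2,50,98],axis=0).round(4).tolist())
    for y in(.062,.127):
        t=(abs(q[:,0])<.035)&(abs(q[:,1]-y)<.032)&(q[:,2]>.115)&(q[:,2]<.13); print("w",y,np.percentile(q[t],[2,50,98],axis=0).round(4).tolist())
    if c=="top":
        t=(p[:,2]>.113)&(p[:,2]<.13)&(rgb[:,0]>rgb[:,1]+60)&(abs(p[:,0]-.417)<.04)&(abs(p[:,1]+.2)<.04);print("red",t.sum(),p[t].min(0),p[t].max(0))
o=ctrl.get_obs();M=R.from_euler('xyz',o["eef_rot"]).as_matrix();print(o["qpos"],o["ee_pos"],gpt(),o["time_s"]);print(M.round(3))
# path: 45 twist rows moving to grasp point above red
g=o["ee_pos"]-.019*M[:,2]; D=np.array([.415,-.2015,.225])-g; print(D)
for i in range(45):
    Mi=M@R.from_rotvec([0,0,np.radians(4*i)]).as_matrix()
    if i%4==0: print(i,(Mi.T@(D/45)/.04).round(2).tolist())
```

```text
scene lid 163 [[-0.0221, -0.0356, 0.1167], [0.0026, -0.0173, 0.1207], [0.0217, 0.0187, 0.1283]]
scene knob 55 [[-0.0096, -0.0209, 0.1305], [0.0029, -0.0126, 0.144], [0.0069, -0.0022, 0.1616]]
w 0.062 [[-0.0227, 0.0313, 0.1165], [0.0092, 0.0508, 0.1206], [0.028, 0.0845, 0.1276]]
w 0.127 [[-0.0216, 0.0978, 0.1159], [0.009, 0.1162, 0.1208], [0.0288, 0.1521, 0.1267]]
top lid 164 [[-0.0345, -0.0338, 0.1127], [-0.0183, -0.0084, 0.1209], [0.0035, 0.0204, 0.1263]]
top knob 56 [[-0.0196, -0.0189, 0.133], [-0.0107, -0.0075, 0.1595], [-0.0025, 0.0052, 0.165]]
w 0.062 [[-0.0298, 0.0337, 0.1154], [-0.0136, 0.0595, 0.121], [0.0042, 0.0874, 0.1261]]
w 0.127 [[-0.0278, 0.0991, 0.1169], [-0.0131, 0.1225, 0.1211], [0.0036, 0.1547, 0.126]]
red 55 [ 0.40520941 -0.2118668   0.1136033 ] [ 0.42663856 -0.18998995  0.12728206]
[ 0.00802233 -0.11603567  1.98080613 -0.085909    0.66785209 -1.42649262] [0.52213264 0.0264085  0.25234187] [-0.08569304 -0.0091127   0.26788485] 21.1
[[-0.815  0.085  0.573]
 [ 0.07   0.996 -0.049]
 [-0.575  0.001 -0.818]]
[-0.09624388 -0.2288308  -0.04288485]
0 [0.05, -0.13, -0.0]
4 [0.01, -0.14, -0.0]
8 [-0.03, -0.14, -0.0]
12 [-0.07, -0.12, -0.0]
16 [-0.1, -0.1, -0.0]
20 [-0.12, -0.07, -0.0]
24 [-0.14, -0.03, -0.0]
28 [-0.14, 0.0, -0.0]
32 [-0.13, 0.04, -0.0]
36 [-0.12, 0.08, -0.0]
40 [-0.09, 0.11, -0.0]
44 [-0.06, 0.13, -0.0]
```

>>> step_arm:
  deltas:
    - {"dp": [0.05,-0.13,0],"twist": 1}
    - {"dp": [0.04,-0.13,0],"twist": 1}
    - {"dp": [0.03,-0.14,0],"twist": 1}
    - {"dp": [0.02,-0.14,0],"twist": 1}
    - {"dp": [0.01,-0.14,0],"twist": 1}
    - {"dp": [0,-0.14,0],"twist": 1}
    - {"dp": [-0.01,-0.14,0],"twist": 1}
    - {"dp": [-0.02,-0.14,0],"twist": 1}
    - {"dp": [-0.03,-0.14,0],"twist": 1}
    - {"dp": [-0.04,-0.13,0],"twist": 1}
    - {"dp": [-0.05,-0.13,0],"twist": 1}
    - {"dp": [-0.06,-0.12,0],"twist": 1}

```text
time_s: 22.3
ee_pos: [0.4982, -0.0352, 0.2371]
eef_rot: [2.662, 0.391, 2.118]
force: [-0.9, -0.1, -0.6]
grip_width: 0.0473
grip_force: 0.0
```

>>> step_arm:
  deltas:
    - {"dp": [-0.07,-0.12,0],"twist": 1}
    - {"dp": [-0.08,-0.12,0],"twist": 1}
    - {"dp": [-0.09,-0.11,0],"twist": 1}
    - {"dp": [-0.09,-0.11,0],"twist": 1}
    - {"dp": [-0.1,-0.1,0],"twist": 1}
    - {"dp": [-0.11,-0.09,0],"twist": 1}
    - {"dp": [-0.11,-0.08,0],"twist": 1}
    - {"dp": [-0.12,-0.08,0],"twist": 1}
    - {"dp": [-0.12,-0.07,0],"twist": 1}
    - {"dp": [-0.13,-0.06,0],"twist": 1}
    - {"dp": [-0.13,-0.05,0],"twist": 1}
    - {"dp": [-0.13,-0.04,0],"twist": 1}

```text
time_s: 23.5
ee_pos: [0.475, -0.0973, 0.2247]
eef_rot: [2.536, -0.062, 1.397]
force: [0.8, -0.5, -0.0]
grip_width: 0.0466
grip_force: 0.0
```

>>> step_arm:
  deltas:
    - {"dp": [-0.14,-0.03,0],"twist": 1}
    - {"dp": [-0.14,-0.02,0],"twist": 1}
    - {"dp": [-0.14,-0.01,0],"twist": 1}
    - {"dp": [-0.14,0,0],"twist": 1}
    - {"dp": [-0.14,0,0],"twist": 1}
    - {"dp": [-0.14,0.01,0],"twist": 1}
    - {"dp": [-0.14,0.02,0],"twist": 1}
    - {"dp": [-0.13,0.03,0],"twist": 1}
    - {"dp": [-0.13,0.04,0],"twist": 1}
    - {"dp": [-0.13,0.05,0],"twist": 1}
    - {"dp": [-0.13,0.06,0],"twist": 1}
    - {"dp": [-0.12,0.07,0],"twist": 1}

```text
time_s: 24.7
ee_pos: [0.4507, -0.1585, 0.2114]
eef_rot: [2.755, -0.483, 0.635]
force: [0.5, -0.5, 0.2]
grip_width: 0.0463
grip_force: 0.0
```

>>> step_arm:
  deltas:
    - {"dp": [-0.12,0.08,0],"twist": 1}
    - {"dp": [-0.11,0.09,0],"twist": 1}
    - {"dp": [-0.11,0.09,0],"twist": 1}
    - {"dp": [-0.1,0.1,0],"twist": 1}
    - {"dp": [-0.09,0.11,0],"twist": 1}
    - {"dp": [-0.08,0.12,0],"twist": 1}
    - {"dp": [-0.07,0.12,0],"twist": 1}
    - {"dp": [-0.07,0.13,0],"twist": 1}
    - {"dp": [-0.06,0.13,0],"twist": 1}
    - {"dp": [0,0,0],"twist": 0}

```text
time_s: 25.7
ee_pos: [0.4322, -0.2055, 0.2014]
eef_rot: [-3.139, -0.609, -0.089]
force: [0.2, 0.8, -0.3]
grip_width: 0.0472
grip_force: 0.0
```

Run:
```python
from h import *
o=ctrl.get_obs();M=R.from_euler('xyz',o["eef_rot"]).as_matrix();print(o["time_s"],o["qpos"],o["ee_pos"]);print(M.round(3))
for c in("wrist","top"):
    im,d=ctrl.camera(c);p,u,v=world(c,d);rgb=im[v,u].astype(int)
    s=(rgb[:,0]>rgb[:,1]+60)&(abs(p[:,0]-.417)<.05)&(abs(p[:,1]+.2)<.05)
    for n,a,b in(("lid",.074,.085),("knob",.09,.112),("top",.114,.128)):
        t=s&(p[:,2]>a)&(p[:,2]<b)
        if t.sum()>3: print(c,n,t.sum(),np.percentile(p[t],[1,50,99],axis=0).round(4).tolist())
print(to([.415,-.2015,.107]))
```

```text
25.7 [-0.71419218 -0.13413776  2.12080218  0.53903087  0.71628574  0.61214211] [ 0.43222943 -0.20552777  0.20142735]
[[ 0.817 -0.087  0.57 ]
 [-0.073 -0.996 -0.048]
 [ 0.572 -0.002 -0.82 ]]
wrist lid 976 [[0.4133, -0.229, 0.0791], [0.4306, -0.2042, 0.0811], [0.4455, -0.1727, 0.0827]]
wrist top 541 [[0.4105, -0.2122, 0.1191], [0.4187, -0.2007, 0.1211], [0.4289, -0.1883, 0.1227]]
top lid 118 [[0.396, -0.2278, 0.0763], [0.4199, -0.1873, 0.081], [0.4432, -0.1712, 0.0847]]
top top 28 [[0.4052, -0.2122, 0.1163], [0.4173, -0.2054, 0.1207], [0.4266, -0.1997, 0.1266]]
[-1.72257094 -0.0526979   2.16697763]
```

>>> step_arm:
  deltas:
    - {"dp": [-0.34,-0.02,0.43],"twist": 0}
    - {"dp": [-0.34,-0.02,0.43],"twist": 0}
    - {"dp": [-0.34,-0.02,0.43],"twist": 0}
    - {"dp": [-0.35,-0.01,0.44],"twist": 0}
    - {"dp": [-0.35,-0.01,0.44],"twist": 0}
    - {"dp": [0,0,0],"twist": 0}
    - {"dp": [0,0,0],"twist": 0}

```text
time_s: 26.5
ee_pos: [0.4265, -0.2012, 0.0924]
eef_rot: [-3.141, -0.61, -0.085]
force: [-0.2, -0.1, 0.5]
grip_width: 0.047
grip_force: 0.0
```

Run:
```python
from h import *
o=ctrl.get_obs();print(o["qpos"],o["eef_rot"],o["force"],o["grip_force"],to([.415,-.2005,.107]))
```

```text
[-0.71632379  0.05718439  2.24892132  0.85034159  0.46775042  0.23709567] [-3.14109631 -0.61049913 -0.08482234] [-0.18245887 -0.05200696  0.4542073 ] 0.0 [-0.0279862   0.00613376  0.01103903]
```

>>> step_arm:
  deltas:
    - {"dp": [0,0,0],"twist": 0}
    - {"dp": [0,0,0],"twist": 0}
    - {"dp": [0,0,0],"twist": 0}
    - {"dp": [0,0,0],"twist": 0}
    - {"dp": [0,0,0],"twist": 0}
    - {"dp": [0,0,0],"twist": 0}
  gripper: -1
  squeeze: 30

```text
time_s: 27.1
ee_pos: [0.4267, -0.2015, 0.0928]
eef_rot: [3.142, -0.612, -0.085]
force: [-0.8, 1.7, 5.8]
grip_width: 0.0251
grip_force: 30.0
```

Run:
```python
from h import *
o=ctrl.get_obs();M=R.from_euler('xyz',o["eef_rot"]).as_matrix();g=(o["ee_pos"]-.019*M[:,2])[2];print("g",g,o["grip_force"],o["grip_width"],o["force"])
print("up60",tool([0,0,.06]).round(3))
for a in [(-.11,-.074,.085+g),(-.055,-.074,.065+g),(-.0005,-.074,.055+g),(-.0005,-.074,.041+g)]: print(rk(*a),to(rk(*a)).round(3))
```

```text
g 0.1083208143252641 29.98286247253418 0.02509576955792245 [-0.82545741  1.72943802  5.82948597]
up60 [ 0.862  0.    -1.228]
[ 0.4789672  -0.0339884   0.19332081] [ 2.217 -4.284 -1.04 ]
[ 0.5335327  -0.0409019   0.17332081] [ 3.054 -4.229  0.159]
[ 0.58760215 -0.04775255  0.16332081] [ 4.025 -4.173  1.146]
[ 0.58760215 -0.04775255  0.14932081] [ 3.823 -4.173  1.432]
```

>>> step_arm:
  deltas:
    - {"dp": [0.1,0,-0.15],"twist": 0}
    - {"dp": [0.36,0,-0.54],"twist": 0}
    - {"dp": [0.4,-0.1,-0.54],"twist": 0}
    - {"dp": [0.17,-0.53,0.02],"twist": 0}
    - {"dp": [0.17,-0.53,0.02],"twist": 0}
    - {"dp": [0.17,-0.53,0.02],"twist": 0}
    - {"dp": [0.17,-0.53,0.03],"twist": 0}
    - {"dp": [0.17,-0.53,0.03],"twist": 0}
    - {"dp": [0.17,-0.53,0.03],"twist": 0}
    - {"dp": [0.17,-0.52,0.03],"twist": 0}
    - {"dp": [0.17,-0.48,0.03],"twist": 0}
    - {"dp": [0,0,0],"twist": 0}

```text
time_s: 28.3
ee_pos: [0.4905, -0.0334, 0.1766]
eef_rot: [-3.141, -0.611, -0.084]
force: [-0.1, -0.2, -1.2]
grip_width: 0.0256
grip_force: 30.0
```

Run:
```python
from h import *
o=ctrl.get_obs();g=.1078;print(gpt(),o["force"],o["eef_rot"],o["qpos"])
for a in [(-.055,-.074,.065+g),(-.0005,-.074,.055+g),(-.0005,-.074,.041+g)]: print(to(rk(*a)).round(3))
gp=gpt()
for c in("top","scene"):
    im,d=ctrl.camera(c);p,u,v=world(c,d);q=rack(p)-gp;rgb=im[v,u].astype(int)
    s=(rgb[:,0]>rgb[:,1]+60)&(np.abs(q)<.05).all(1)
    print(c,s.sum(),np.percentile(q[s],[1,50,99],axis=0).round(4).tolist())
    t=s&(q[:,2]<-.015);A=np.c_[q[t][:,:2],np.ones(t.sum())];print(np.linalg.lstsq(A,q[t][:,2],rcond=None)[0],np.percentile(q[t],[1,50,99],axis=0).round(4).tolist())
```

```text
[-0.1095655  -0.07245558  0.1921925 ] [-0.14347144 -0.17552455 -1.22106163] [-3.14112904 -0.61076066 -0.08357395] [-0.1702141  -0.09992645  2.15608781  0.10891152  0.4788941   1.40301901]
[0.837 0.097 1.178]
[1.809 0.155 2.163]
[1.608 0.156 2.45 ]
top 178 [[-0.0232, -0.0174, -0.0334], [0.0011, 0.0002, -0.0247], [0.0275, 0.0273, 0.0177]]
[ 0.0034775   0.01778001 -0.02735289] [[-0.0238, -0.0176, -0.0338], [0.0098, 0.0017, -0.0275], [0.0277, 0.0276, -0.0214]]
scene 202 [[-0.0182, -0.0299, -0.0332], [0.0086, -0.0063, -0.0258], [0.0223, 0.0243, 0.0155]]
[ 0.01098471  0.01401242 -0.02762842] [[-0.0203, -0.0302, -0.0333], [0.01, -0.0128, -0.0277], [0.0227, 0.0245, -0.0185]]
```

>>> step_arm:
  deltas:
    - {"dp": [0.21,0.03,0.3],"twist": 0}
    - {"dp": [0.21,0.03,0.3],"twist": 0}
    - {"dp": [0.21,0.02,0.29],"twist": 0}
    - {"dp": [0.21,0.02,0.29],"twist": 0}
    - {"dp": [0.19,0.01,0.2],"twist": 0}
    - {"dp": [0.19,0.01,0.2],"twist": 0}
    - {"dp": [0.19,0.01,0.2],"twist": 0}
    - {"dp": [0,0,0],"twist": 0}

```text
time_s: 29.2
ee_pos: [0.5772, -0.0479, 0.1504]
eef_rot: [-3.141, -0.611, -0.086]
force: [0.0, 0.0, -0.4]
grip_width: 0.0256
grip_force: 30.0
```

>>> step_arm:
  deltas:
    - {"dp": [0.2,0.01,0.19],"twist": 0}
    - {"dp": [0.1,0.01,0.1],"twist": 0}
    - {"dp": [0.1,0,0.1],"twist": 0}
    - {"dp": [0,0,0],"twist": 0}

```text
time_s: 29.6
ee_pos: [0.5988, -0.0503, 0.1469]
eef_rot: [-3.141, -0.611, -0.086]
force: [0.1, 0.4, -1.7]
grip_width: 0.0255
grip_force: 30.0
```

Run:
```python
from h import *
o=ctrl.get_obs();g=.1078;gp=gpt();print(gp,o["force"],to(rk(.0005,-.074,.041+g)).round(3))
for c in("top","scene"):
    im,d=ctrl.camera(c);p,u,v=world(c,d);q=rack(p);rgb=im[v,u].astype(int)
    s=(rgb[:,0]>rgb[:,1]+60)&(np.abs(q-gp)<.05).all(1)&(q[:,2]<.15)
    print(c,s.sum(),np.percentile(q[s],[1,50,99],axis=0).round(4).tolist())
    s=(rgb[:,1]>rgb[:,0]+30)&(abs(q[:,0])<.04)&(q[:,2]<.13)&(q[:,2]>.11)&(abs(q[:,1]+.006)<.04)
    print("green",s.sum(),np.percentile(q[s],[1,50,99],axis=0).round(4).tolist())
```

```text
[ 3.62495977e-06 -7.55985610e-02  1.62474061e-01] [ 0.14175766  0.36335524 -1.73297129] [-0.185 -0.039  0.288]
top 32 [[-0.0292, -0.091, 0.1259], [-0.0239, -0.0787, 0.1349], [0.0004, -0.0482, 0.1414]]
green 72 [[-0.0272, -0.0343, 0.1155], [-0.0085, -0.0196, 0.121], [0.0037, 0.0214, 0.1266]]
scene 155 [[-0.0135, -0.1054, 0.1287], [0.012, -0.0853, 0.1347], [0.0286, -0.0541, 0.1495]]
green 132 [[-0.0226, -0.0346, 0.1169], [0.0047, -0.0147, 0.121], [0.0225, 0.0204, 0.1293]]
```

>>> step_arm:
  deltas:
    - {"dp": [-0.05,-0.02,0.08],"twist": 0}
    - {"dp": [-0.05,-0.02,0.08],"twist": 0}
    - {"dp": [-0.04,0,0.06],"twist": 0}
    - {"dp": [-0.02,0,0.03],"twist": 0}
    - {"dp": [0,0,0],"twist": 0}

```text
time_s: 30.2
ee_pos: [0.5989, -0.0487, 0.1349]
eef_rot: [-3.141, -0.611, -0.086]
force: [-0.3, -0.0, -1.4]
grip_width: 0.0254
grip_force: 30.0
```

>>> step_arm:
  deltas:
    - {"dp": [-0.015,0,0.02],"twist": 0}
    - {"dp": [-0.01,0,0.015],"twist": 0}
    - {"dp": [0,0,0],"twist": 0}

```text
time_s: 30.5
ee_pos: [0.5989, -0.0488, 0.1335]
eef_rot: [-3.141, -0.611, -0.086]
force: [-0.1, -0.1, -2.4]
grip_width: 0.0253
grip_force: 30.0
```

>>> step_arm:
  deltas:
    - {"dp": [-0.015,0,0.02],"twist": 0}
    - {"dp": [-0.015,0,0.02],"twist": 0}
    - {"dp": [0,0,0],"twist": 0}

```text
time_s: 30.8
ee_pos: [0.5997, -0.0488, 0.1329]
eef_rot: [-3.141, -0.614, -0.086]
force: [-3.3, 1.3, 7.5]
grip_width: 0.0255
grip_force: 30.0
```

Contact with the shelf at the expected height; release and back out along the fingers.

>>> step_arm:
  deltas:
    - {"dp": [0.01,0,-0.02],"twist": 0}
    - {"dp": [0,0,0],"twist": 0}
    - {"dp": [0,0,0],"twist": 0}
  gripper: 0

```text
time_s: 31.1
ee_pos: [0.5987, -0.0488, 0.1323]
eef_rot: [-3.141, -0.611, -0.086]
force: [0.2, 0.2, -0.5]
grip_width: 0.0452
grip_force: 0.0
```

>>> step_arm:
  deltas:
    - {"dp": [0,0,-0.3],"twist": 0}
    - {"dp": [0,0,-0.5],"twist": 0}
    - {"dp": [0,0,-0.5],"twist": 0}
    - {"dp": [0,0,-0.8],"twist": 0}
    - {"dp": [0,0,-0.8],"twist": 0}
    - {"dp": [0,0,-0.8],"twist": 0}
    - {"dp": [0,0,-0.8],"twist": 0}
    - {"dp": [0,0,0],"twist": 0}
    - {"dp": [0,0,0],"twist": 0}

```text
time_s: 32.0
ee_pos: [0.4959, -0.04, 0.28]
eef_rot: [-3.141, -0.612, -0.086]
force: [0.4, -0.1, 0.1]
grip_width: 0.0473
grip_force: 0.0
```

Run:
```python
from h import *
for c in("top","scene","wrist"):
    im,d=ctrl.camera(c);p,u,v=world(c,d);q=rack(p);rgb=im[v,u].astype(int)
    for n,y in(("w1",.127),("w2",.062),("green",-.006),("red",-.074)):
        s=(abs(q[:,0])<.04)&(abs(q[:,1]-y)<.0325)&(q[:,2]<.128)&(q[:,2]>.112)
        if s.sum()>10: print(c,n,s.sum(),np.percentile(q[s],[1,50,99],axis=0).round(4).tolist())
    if c=="wrist": cv2.imwrite("pics/w9.png",im[...,::-1])
print(ctrl.get_obs()["time_s"],ctrl.get_obs()["force"])
```

```text
top w1 150 [[-0.03, 0.0974, 0.1124], [-0.0137, 0.1239, 0.1203], [0.0048, 0.155, 0.127]]
top w2 148 [[-0.0298, 0.0319, 0.1134], [-0.0136, 0.0575, 0.1202], [0.0048, 0.0879, 0.1259]]
top green 166 [[-0.0354, -0.0343, 0.1136], [-0.0182, -0.0079, 0.1208], [0.0052, 0.0216, 0.127]]
top red 151 [[-0.0298, -0.1028, 0.1135], [-0.0133, -0.0731, 0.1204], [0.0055, -0.0459, 0.1272]]
scene w1 174 [[-0.0225, 0.0958, 0.1122], [0.0094, 0.1165, 0.1205], [0.0286, 0.1545, 0.1263]]
scene w2 186 [[-0.0235, 0.0305, 0.1124], [0.0097, 0.0495, 0.1206], [0.029, 0.0867, 0.1271]]
scene green 180 [[-0.0233, -0.0371, 0.1124], [0.0035, -0.0179, 0.1204], [0.0235, 0.02, 0.1273]]
scene red 198 [[-0.0229, -0.1051, 0.1126], [0.0093, -0.0848, 0.1206], [0.0281, -0.0467, 0.1252]]
wrist w1 1239 [[-0.0281, 0.0977, 0.1139], [-0.008, 0.1172, 0.1204], [0.0283, 0.1541, 0.1269]]
wrist w2 1183 [[-0.028, 0.0319, 0.1146], [-0.0089, 0.0522, 0.1205], [0.0284, 0.0881, 0.1266]]
wrist green 1176 [[-0.0346, -0.0353, 0.1147], [-0.0154, -0.0143, 0.1205], [0.0214, 0.021, 0.1256]]
wrist red 1149 [[-0.0282, -0.1019, 0.1153], [-0.009, -0.0753, 0.1205], [0.0238, -0.0464, 0.1266]]
32.15 [-0.56287905 -0.60193847  0.02550429]
```

View pics/w9.png

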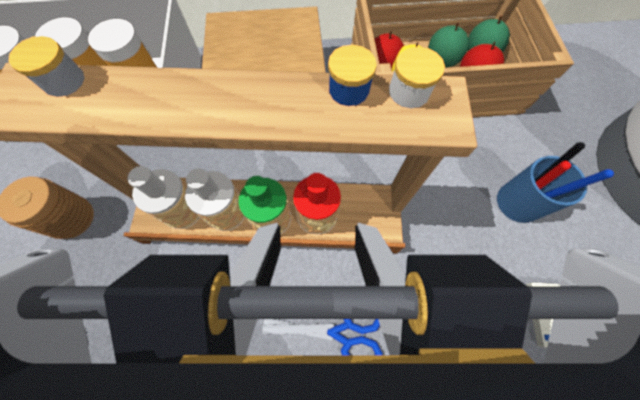

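The wrist view shows white, white, green and red standing upright behind the lip at (157,190), (208,193), (262,199) and (317,197). Neighbours are about 67 mm apart. Green sits about 6 mm forward of the row line, inside the 12 mm allowed.

```bash
python3 -c "
from station import ctrl
print(ctrl.hand_in())"
```

```text
the job is handed in; nothing more can be done
None
```

I placed the green jar and then the red one to the right of the white jars. All four stand upright on the lower shelf, about 67 mm apart, with green about 6 mm forward of the row line (12 mm allowed). I handed the job in at about 32 s; the call returned no verdict.

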